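# Bolt the gas-valve box shut

### The arm

A 6-joint arm with a two-finger parallel gripper is mounted at the origin on the work surface. World frame = base frame: x ahead of the robot, y to its left, z up, the work surface at z = 0. Lengths are in m, angles in rad, forces in N, time in s.
With the tool pointing down it reaches from about 0.425 to 0.95 m from the base axis. Payload 3.5 kg.
Tool frame: the origin (TCP) lies midway between the tips of the shut fingers; the grasp point (between the pads) lies 19 mm behind it; x points along the fingers, y is the direction in which the jaws open and shut, and the axes are right-handed (so a half turn about x gives the same grasp; the last joint's range is limited). The gripper opens to 85 mm and grips with 20 to 120 N. Pads are 22 mm wide; open, the fingers measure 114 mm over their backs; the gripper's body (76 mm by 85 mm) begins 54 mm behind the grasp point. The pads swing forward as they close: fully open they stand 13 mm farther back than shut.
Start: joints at [1.012, 0.286, 1.577, -0, 1.279, -0.15], TCP at [0.268, 0.619, 0.231] pointing down, gripper open.
Joint ranges: [-2.77, 2.77], [-0.9, 2.22], [0.21, 2.48], [-1.53, 4.67], [0.24, 2.81], [-2.84, 2.84]. Speed limits (rad/s): [2.79, 2.79, 3.14, 3.14, 3.14, 3.14].

### API

Orientations are given as a unit quaternion [x, y, z, w].
In Python, from plant import sensors, optics, ctrl gives the robot as it stands.
- The arm moves only by the tool arm_command, never from a script. Its argument "increments" is a list that holds one entry, the list of rows, each a list of 4 numbers: the shift along the tool's x, y, z in cm, then the turn about the tool's x in rad. A call has 1 to 20 rows; each row shifts and turns the commanded pose from where the row before left it, along the tool's axes as they then stand; what a row does not reach is not made up. A row lasts 1/8 s, in which the tool goes at most 62.5 mm and 10.7 degrees, less where a joint would pass 70% of its speed; a pose out of reach is approached as far as the arm can. A call with a gripper value outside its range is refused whole. "grip" is the finger opening in cm, from 0 to 8.54, set as the call begins (left out, the last holds). The fingers move at their own pace and stop on an object; "grip_force" is the grip in N (left out, the last holds). Time passes only in rows, so rows that do not move let the fingers close. It gives the time, the measured TCP pose, the force and the opening at its end, in the units of the state.
- sensors.get_state(): the state, without advancing time (a new reading comes with each control period).
- optics.read_camera(name): name is "scene" or "top" or "wrist"; returns the picture (420x560x3 uint8, blue, green, red); there is no depth.
- optics.camera_model(name): a dict with "camera_matrix" (3x3 intrinsics, pixels), "world_from_camera" (4x4, takes a point from camera to world coordinates); the wrist camera has in their place "mount" (4x4, takes a point from camera to tool coordinates, whose origin is the TCP and whose axes are the tool frame's). Camera axes: x right, y up, looking along -z (the intrinsics and any distortion apply to the point x, -y, -z); pixel columns grow to the right and rows downward; lengths in m; the calibration is good to about 2 mm. The wrist camera is an equidistant fisheye: a pixel r from the principal point sees the ray r / f radians off the axis. A picture is of the moment at which its call begins: read the wrist's pose just before it. camera_model takes no time and is no camera call.
- ctrl.sign_off(): hands the job in, once; it reports no verdict.
Trained networks look in the newest picture that a camera, given by its name, has taken for a name from the list of things; names that differ only in an ending like _2 or _b are one class to them, and where a whole thing is asked for, a point or a joint stands for the part that bears it (a point fixed in the world has none). Each returns a list of dicts, best first, with "conf" (0 to 1); they miss things now and then, are a little off and sometimes report something else, mostly with a low value. They report only what shows in the picture. A call takes as long as a camera call.
- optics.boxes_of(camera, query): "at" ([row, column] in pixels, amid what is visible of it).
- optics.place_of(camera, query): "at" ([row, column] in pixels: a listed point, or the origin of a listed thing).
The state is a dict: "time": time; "qpos": joint angles; "dq": joint speeds; "joint_efforts": joint torques, N m; "eef_pos": TCP position; "tcp_rot": TCP orientation; "contact_force": force on the tool from outside, world axes, zero at the start; "wrist_torque": the same for the moment, N m; "opening": opening from 0.0 (shut) to 1.0 (fully open).
Only numpy, scipy, OpenCV 4.12 (cv2) and the standard library are available. Lean on these libraries where they do the work, as an engineer would, in place of code of your own. Each camera call takes 0.05 s, during which the arm holds its last target.

### The job

Bolt the hatch of the white gas-valve box shut: slide the spring-loaded bolt across by its red knob until its handle meets the stop on the yellow catch, then turn the handle down to the front, fully into the notch, so that it stays locked when you let go. Work gently by feel, pressing the handle on the catch with no more than 20 N, and leave everything else on the bench and on the box where it is.

Things in the scene. Friction and masses are not known exactly. Their poses are not given: they have to be found in the camera images.
- valve_box: White steel gas-valve box fixed to the bench, 200 (x) x 300 (y) x 70 mm tall; origin at the centre of its underside, z up, front = local -x. Near the front edge of its lid a steel barrel bolt lies along local y, its axis at local x = -55, z = 100 mm, in two dark guide blocks (local y -94 to -36 mm, tops at z = 111 mm).
- catch_mid (a point): Middle of the 28 mm range in which the yellow catch's stop face may lie, on the bolt's axis (box local x -55, y 42, z 100 mm). Axes as the box. The catch's stop block (28 mm long, top at z = 118 mm) is what the handle's stem runs into. The catch is screwed on through slots: its true place, up to 14 mm either way along y, is not measured; see it or feel for it.
- bar_mid (a point): On the catch's yellow bar, which runs along y in front of the bolt: 6 mm thick (local x -77 to -71 mm), top at z = 108 mm. A 12 mm wide notch is cut in it, right against the stop block. Off the notch the bar holds the handle up at about 0.9 rad. The catch is rigid: do not press the handle on it with more than 20 N. The bar is so near the axis that a turning push at the knob is about doubled on it.
- knob (a point): Centre of the red knob on the end of the handle's 8 mm steel stem, 50 mm from the bolt's axis: a roller 24 mm long along the box's local y, 22 mm in diameter, that spins freely on the stem about local y. Held by its flat ends from above, with the fingers closing along local y, it lets the handle swing while the gripper stays upright.
- bolt (a joint): How far the bolt has slid (m) to the box's local +y; at 0 (open) the stem is at local y = -10 mm. The stem meets the stop somewhere from 0.034 to 0.062 and is then in line with the notch, with 4 mm of play back from the stop. A spring (100 N/m, slack at 0) and 1.2 N of rubbing resist: 4 to 8 N at the stop. Let go before the handle is in the notch and it springs back.
- handle (a joint): Turn of the handle about the bolt's axis (rad): 0 = straight up, positive leans to the box's front (local -x); about 1.57 = level, pointing to the front, in the notch, 30 mm above the lid. Takes about 1 N at the knob and stays where it is left.
- fitting: Bystander, leave alone: brass pipe fitting standing on the rear left of the box lid, 26 mm across, 30 mm tall; origin at the centre of its underside.
- septa_tin: Bystander, leave alone: small round metal tin on the rear right of the box lid, 44 mm across, 35 mm tall; origin at the centre of its underside.
- wrench_grip (a point): Bystander, leave alone: wrench lying on the bench; this point is on its handle.
- vial_jar: Bystander, leave alone: amber jar, 60 mm across, 90 mm tall; origin at the centre of its underside.
- driver_grip (a point): Bystander, leave alone: screwdriver lying on the bench; this point is on its handle.
- mouse: Bystander, leave alone: black computer mouse, 100 x 60 x 34 mm; origin at the centre of its underside.
- cup: Bystander, leave alone: white plastic cup, 70 mm across, 80 mm tall; origin at the centre of its underside.

How it is judged:
On the way:
1. the bolt is slid across (at least 28 mm) with its handle still up (value of joint bolt above 0.028 m and value of joint handle below 1.1 rad), for 0.1 s.
At the end, for the whole second after the job is handed in: The bolt is across (28 to 66 mm of slide), its handle turned at least 1.42 rad down, which is only possible in the notch, and both at rest (value of joint bolt between 0.028 and 0.066 m and value of joint handle above 1.42 rad and velocity of joint bolt between -0.01 and 0.01 m/s and velocity of joint handle between -0.1 and 0.1 rad/s); the robot touches nothing.
It fails at once if the handle is pressed on the yellow catch with more than 20 N (contact force between handle and catch above 20 N).
It fails at once if a bystander is moved more than 20 mm (distance of any of fitting, septa_tin, wrench_grip, vial_jar, driver_grip, mouse, cup from where it was at the start of the episode above 0.02 m).
It also fails if it takes over 70 s, if anything falls off the work surface, if the arm or the gripper's body presses on something with over 40 N, if the wrist force passes 120 N, or if a joint passes its speed limit or range.

## Working session

There is one attempt and no reset: what is moved stays moved. The work goes in short steps, Python scripts to look and compute and a tool call to move; the robot and the scene stay as the last step left them, time stands still between calls to the robot, and variables do not carry over. Pictures are saved under pics/ and viewed, and the job is handed in when it is done.

Besides the shell and the picture viewer there is one more tool, called after "Request:" by a JSON object that holds its "op" and its "data", one argument or row to a line. arm_command: Moves the arm, as the interface text tells. Its arguments: {"type":"object","properties":{"increments":{"type":"array","items":{"type":"array","items":{"type":"array","items":{"type":"number"}}}},"grip":{"type":"number"},"grip_force":{"type":"number"}},"required":["increments"]}

```bash
mkdir -p pics; ls; cat > h.py <<'E'
import numpy as np,cv2
from plant import sensors,optics,ctrl
from scipy.spatial.transform import Rotation as R
def pix2ray(cam,at,st=None):
    m=optics.camera_model(cam);K=np.array(m["camera_matrix"])
    r,c=at
    x=(c-K[0,2])/K[0,0];y=(r-K[1,2])/K[1,1]
    if cam=="wrist":
        rr=np.hypot(x,y);s=np.sin(rr)/rr if rr>1e-9 else 1
        d=np.array([x*s,-y*s,-np.cos(rr)])
        T=np.eye(4);T[:3,:3]=R.from_quat(st["tcp_rot"]).as_matrix();T[:3,3]=st["eef_pos"]
        T=T@np.array(m["mount"])
    else:
        d=np.array([x,-y,-1.]);T=np.array(m["world_from_camera"])
    d=T[:3,:3]@d;return T[:3,3],d/np.linalg.norm(d)
def onz(cam,at,z,st=None):
    o,d=pix2ray(cam,at,st);return o+d*(z-o[2])/d[2]
def proj(cam,p,st=None):
    m=optics.camera_model(cam);K=np.array(m["camera_matrix"])
    if cam=="wrist":
        T=np.eye(4);T[:3,:3]=R.from_quat(st["tcp_rot"]).as_matrix();T[:3,3]=st["eef_pos"];T=T@np.array(m["mount"])
    else: T=np.array(m["world_from_camera"])
    q=np.linalg.inv(T)@np.append(p,1);x,y,z=q[0],-q[1],-q[2]
    if cam=="wrist":
        n=np.hypot(x,y);t=np.arctan2(n,z);x,y=x/n*t,y/n*t
    else:x,y=x/z,y/z
    return np.array([K[1,1]*y+K[1,2],K[0,0]*x+K[0,2]])
def tri(rays):
    A=0;b=0
    for o,d in rays:
        P=np.eye(3)-np.outer(d,d);A=A+P;b=b+P@o
    p=np.linalg.solve(A,b);return p,[np.linalg.norm((np.eye(3)-np.outer(d,d))@(p-o)) for o,d in rays]
E
python3 - <<'E'
from h import *
s=sensors.get_state();print(s)
for c in["scene","top","wrist"]:
    im=optics.read_camera(c);cv2.imwrite(f"pics/{c}0.png",im);m=optics.camera_model(c);print(c,m)
    for q in["valve_box","catch_mid","bar_mid","knob","fitting","septa_tin"]:
        print(c,q,[(np.round(d["at"],1),round(d["conf"],2)) for d in optics.place_of(c,q)[:2]])
E
```

```text
pics
{'time': 0.0, 'qpos': array([ 1.01200201e+00,  2.87189122e-01,  1.57815718e+00,  3.14295221e-06,
        1.27857845e+00, -1.49996089e-01]), 'dq': array([ 0.00029702, -0.0003896 ,  0.00260694,  0.00128996,  0.00026384,
       -0.00012214]), 'joint_efforts': array([ 2.57247839e-04, -4.05978835e+01, -2.92625982e+01, -1.87757005e-04,
        5.92860568e-03,  3.75345461e-07]), 'eef_pos': array([0.26794199, 0.618841  , 0.22994225]), 'tcp_rot': array([ 0.142755  ,  0.69267362, -0.14430083,  0.69209937]), 'contact_force': array([-0.81676318,  0.10983307, -0.61035258]), 'wrist_torque': array([0.0599119 , 0.00238046, 0.04066329]), 'opening': 1.001907808372845}
scene {'camera_matrix': array([[457.08139283,   0.        , 276.73785493],
       [  0.        , 457.08139283, 213.010862  ],
       [  0.        ,   0.        ,   1.        ]]), 'world_from_camera': array([[-0.25120511, -0.78034696,  0.57267322,  1.1705989 ],
       [ 0.96787816, -0.19616156,  0.15726572,  0.1523921 ],
       [-0.01038536,  0.59378386,  0.80455756,  1.01333418],
       [ 0.        ,  0.        ,  0.        ,  1.   
[... 1091 characters left out ...]
.1, 266.7]), 0.37)]
top septa_tin [(array([161.9, 329. ]), 0.69)]
wrist {'camera_matrix': array([[325.1922621 ,   0.        , 282.33397551],
       [  0.        , 325.1922621 , 212.6318378 ],
       [  0.        ,   0.        ,   1.        ]]), 'mount': array([[-5.46547559e-04,  2.69921526e-01, -9.62882169e-01,
        -1.42004445e-01],
       [ 9.99999827e-01, -6.04347342e-05, -5.84557611e-04,
        -2.74741232e-05],
       [-2.15976210e-04, -9.62882322e-01, -2.69921446e-01,
        -6.94894142e-02],
       [ 0.00000000e+00,  0.00000000e+00,  0.00000000e+00,
         1.00000000e+00]])}
wrist valve_box []
wrist catch_mid []
wrist bar_mid []
wrist knob []
wrist fitting []
wrist septa_tin []
```

View pics/scene0.png

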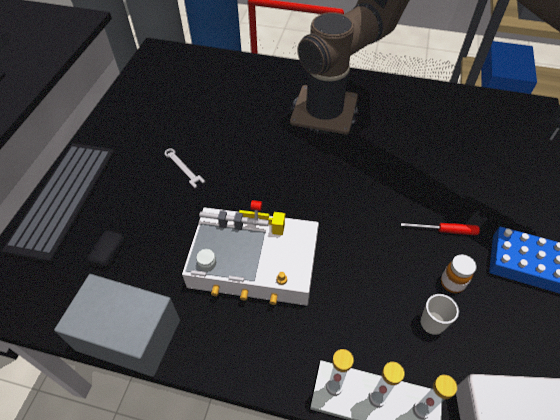

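View pics/top0.png

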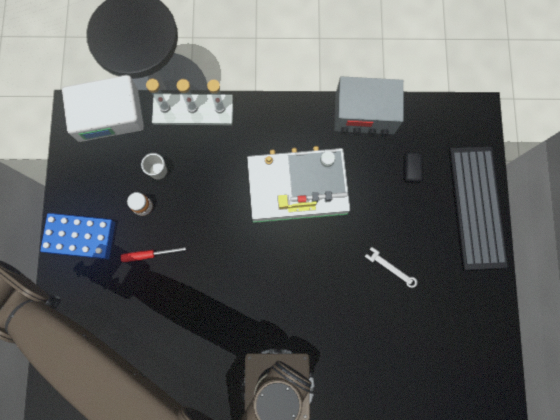

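```bash
python3 - <<'E'
import cv2
a=cv2.imread('pics/scene0.png')[170:330,160:340];cv2.imwrite('pics/s0z.png',cv2.resize(a,None,fx=3.7,fy=3.7,interpolation=3))
a=cv2.imread('pics/top0.png')[130:240,210:370];cv2.imwrite('pics/t0z.png',cv2.resize(a,None,fx=5,fy=5,interpolation=3))
E
```

```text
(no output)
```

View pics/s0z.png

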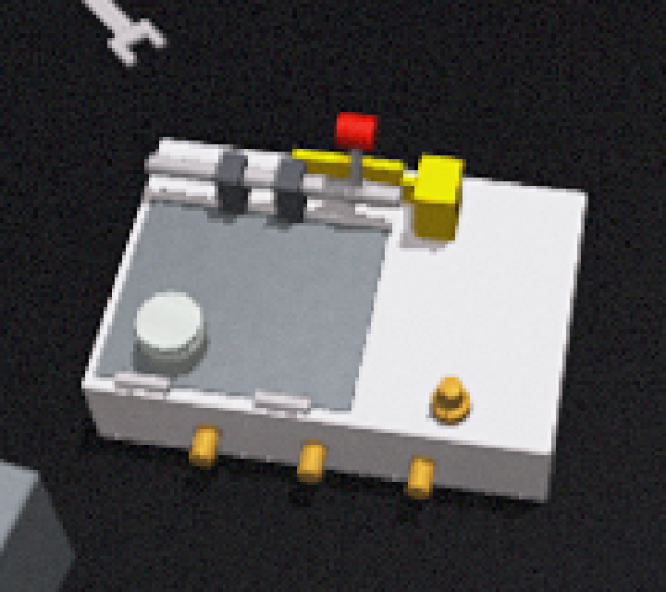

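View pics/t0z.png

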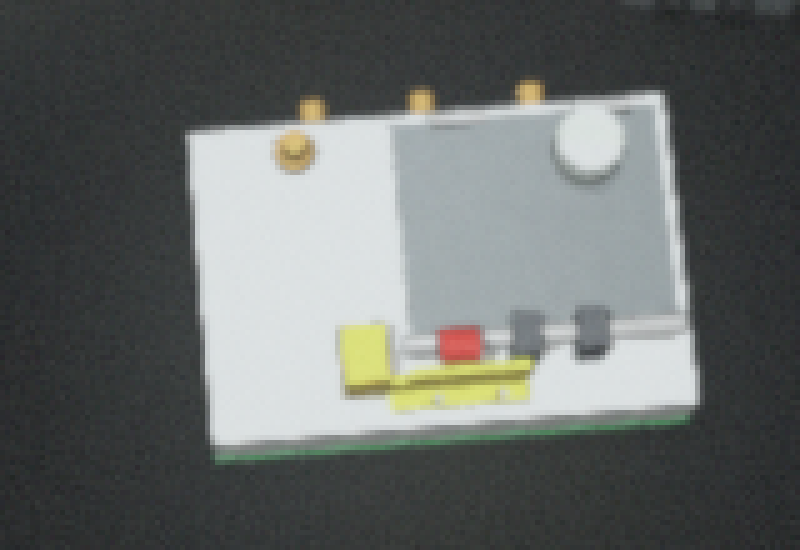

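```bash
cat >> h.py <<'E'
def boxpose(pts):  # pts: world xy of RL,RR,FR,FL
    L=np.array([[.1,.15],[.1,-.15],[-.1,-.15],[-.1,.15]]);P=np.array(pts)[:,:2]
    c=P.mean(0);H=L.T@(P-c);th=np.arctan2(H[0,1]-H[1,0],H[0,0]+H[1,1])
    return c,th,np.linalg.norm((R.from_euler('z',th).as_matrix()[:2,:2]@L.T).T+c-P,axis=1)
E
python3 - <<'E'
from h import *
z=lambda x,y,ox,oy,f:[oy+(y+.5)/f-.5,ox+(x+.5)/f-.5]
T=[z(187,130,210,130,5),z(663,92,210,130,5),z(697,405,210,130,5),z(213,447,210,130,5)]
print(boxpose([onz("top",p,.07) for p in T]))
S=[z(552,453,160,170,3.7),z(84,384,160,170,3.7),z(160,140,160,170,3.7),z(585,192,160,170,3.7)]
print(boxpose([onz("scene",p,.07) for p in S]))
for n,a,b in[("knob",(356,132),(461,344)),("stopblk top c",(440,172),(365,352))]:
    print(n,tri([pix2ray("scene",z(*a,160,170,3.7)),pix2ray("top",z(*b,210,130,5))]))
E
```

```text
(array([ 0.6106903 , -0.06478073]), np.float64(0.08780811669898139), array([0.00097894, 0.00063348, 0.00133582, 0.00149457]))
(array([ 0.61230239, -0.06363365]), np.float64(0.09427846142641068), array([0.00033982, 0.00292133, 0.00170974, 0.00155015]))
knob (array([ 0.54441372, -0.07186319,  0.14740028]), [np.float64(0.0009269298290547048), np.float64(0.0009269298290547723)])
stopblk top c (array([ 0.54481033, -0.01608479,  0.12278716]), [np.float64(0.000994938492203882), np.float64(0.0009949384922038943)])
```

```bash
python3 - <<'E'
from h import *
s=sensors.get_state();M=R.from_quat(s["tcp_rot"]).as_matrix();print(M.round(3))
th=.091;yl=np.array([-np.sin(th),np.cos(th),0])
for sg in(1,-1):
    y=sg*yl;x=np.array([0,0,-1.]);T=np.c_[x,y,np.cross(x,y)]
    rv=R.from_matrix(M.T@T).as_rotvec();print(sg,rv)
print(M.T@(np.array([.535,-.06,.25])-s["eef_pos"]))
E
```

```text
[[ 0.     0.398  0.918]
 [-0.     0.918 -0.398]
 [-1.    -0.     0.   ]]
1 [-4.99803846e-01  2.75172758e-05  5.80226879e-05]
-1 [ 2.64178881e+00  7.82781849e-05 -3.71234508e-05]
[-0.01861781 -0.51735744  0.51479462]
```

Request:
{"op": "arm_command", "data": {
  "increments": [
    [[0, -3.7, 3.68, 0], [0, -3.7, 3.68, 0], [0, -3.7, 3.68, 0], [0, -3.7, 3.68, 0], [0, -3.7, 3.68, 0], [0, -3.7, 3.68, 0], [0, -3.7, 3.68, 0], [0, -3.7, 3.68, 0], [0, -3.7, 3.68, 0], [0, -3.7, 3.68, 0], [0, -3.7, 3.68, 0], [0, -3.7, 3.68, 0], [0, -3.7, 3.68, 0], [0, -3.7, 3.68, 0], [0, 0, 0, -0.125], [0, 0, 0, -0.125], [0, 0, 0, -0.125], [0, 0, 0, -0.125], [0, 0, 0, 0]]
  ]
}}

```text
time: 3.42
eef_pos: [0.5351, -0.0608, 0.2315]
tcp_rot: [-0.032, 0.706, 0.032, 0.707]
contact_force: [-0.7, 0.2, -0.3]
opening: 1.002
```

```bash
python3 - <<'E'
from h import *
s=sensors.get_state();print(s["eef_pos"],s["qpos"],s["contact_force"])
im=optics.read_camera("wrist");cv2.imwrite("pics/w1.png",im)
for q in["valve_box","catch_mid","bar_mid","knob","fitting","septa_tin"]:
    print(q,[(np.round(d["at"],1),round(d["conf"],2)) for d in optics.place_of("wrist",q)[:2]])
E
```

```text
[ 0.53514985 -0.06077831  0.23147584] [-3.01534736e-01 -1.56264478e-02  1.91169184e+00 -1.72019272e-05
  1.24520805e+00 -1.96201262e+00] [-0.69564152  0.23074718 -0.2975812 ]
valve_box [(array([244.8, 275.2]), 0.88)]
catch_mid [(array([224.3, 320.4]), 0.68)]
bar_mid [(array([230. , 267.3]), 0.24)]
knob [(array([226.7, 268.7]), 0.77)]
fitting [(array([326.6, 344.9]), 0.64)]
septa_tin [(array([317.7, 188. ]), 0.62)]
```

View pics/w1.png

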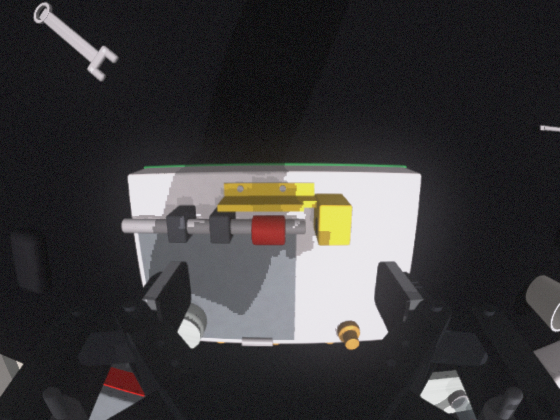

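```bash
python3 - <<'E'
from h import *
s=sensors.get_state()
a=cv2.imread('pics/w1.png')[160:260,110:360];cv2.imwrite('pics/w1z.png',cv2.resize(a,None,fx=3.2,fy=3.2,interpolation=3))
F=[onz("wrist",p,.07,s)[:2] for p in([173,130],[172,420])]
print(F,np.linalg.norm(F[0]-F[1]),"yaw",np.arctan2(-(F[1]-F[0])[0],(F[1]-F[0])[1]),"yaw tool",np.arctan2(2*.032*.707*2/2,1))
b=np.array([.6115,-.0642]);th=.091
z=lambda x,y,ox,oy,f:[oy+(y+.5)/f-.5,ox+(x+.5)/f-.5]
p=tri([pix2ray("wrist",[229.5,268.5],s),pix2ray("scene",z(356,132,160,170,3.7)),pix2ray("top",z(461,344,210,130,5))]);print(p)
Rz=R.from_euler('z',th).as_matrix()[:2,:2]
def loc(w):return Rz.T@(w[:2]-b)
print("knob loc",loc(p[0]))
for nm,zz,at in[("stopface top",.118,[207,318]),("stopface top bk",.118,[243,319]),("block far",.118,[207,350]),("guide r end",.111,[226,234]),("guide l end",.111,[226,168]),("notchL",.108,[207,303]),("fl",.07,F and [173,130]),("fr",.07,[172,420])]:
    print(nm,loc(onz("wrist",at,zz,s)))
E
```

```text
[array([ 0.52314289, -0.21634836]), array([0.49621398, 0.07455817])] 0.2921502671986895 yaw 0.09230589667059069 yaw tool 0.045217157905699856
(array([ 0.54388905, -0.07113892,  0.14678155]), [np.float64(0.0018060827236995806), np.float64(6.1000214684591677e-05), np.float64(0.0018607298640260861)])
knob loc [-0.06796177 -0.0007661 ]
stopface top [-0.07826049  0.04014494]
stopface top bk [-0.04689015  0.04200826]
block far [-0.07830819  0.06680012]
guide r end [-0.05967597 -0.0302189 ]
guide l end [-0.05925267 -0.09014542]
notchL [-0.07563141  0.02853363]
fl [-0.10181792 -0.14348942]
fr [-0.10219943  0.1486606 ]
```

View pics/w1z.png

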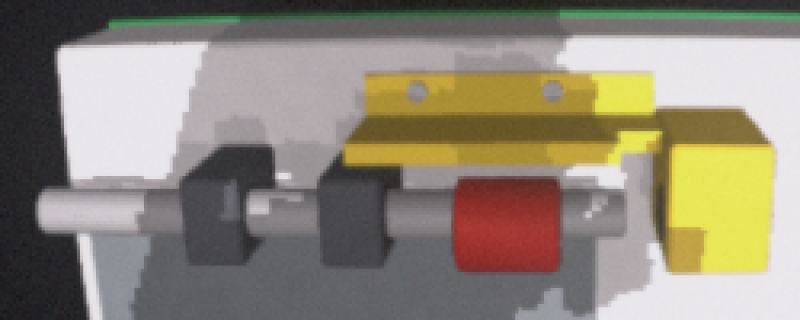

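Request:
{"op": "arm_command", "data": {
  "increments": [
    [[0.8, -0.5, 0.4, 0], [0.8, -0.5, 0.4, 0], [0.8, 0, 0, 0], [0.8, 0, 0, 0], [0.8, 0, 0, 0], [0, 0, 0, 0], [0, 0, 0, 0]]
  ]
}}

```text
time: 4.65
eef_pos: [0.5441, -0.0699, 0.1916]
tcp_rot: [-0.032, 0.706, 0.032, 0.707]
contact_force: [-0.2, -0.3, -0.3]
opening: 0.999
```

```bash
python3 - <<'E'
from h import *
s=sensors.get_state();print(s["eef_pos"],s["contact_force"])
im=optics.read_camera("wrist");cv2.imwrite("pics/w2.png",im)
M=R.from_quat(s["tcp_rot"]).as_matrix();print(M.round(3))
for q in["catch_mid","bar_mid","knob"]:
  for d in optics.place_of("wrist",q)[:2]:
    w=onz("wrist",d["at"],.148,s);print(q,np.round(d["at"],1),round(d["conf"],2),w, M.T@(w-s["eef_pos"]))
E
```

```text
[ 0.5441311  -0.06992375  0.19155229] [-0.20993778 -0.2798117  -0.31213909]
[[ 0.    -0.091  0.996]
 [-0.     0.996  0.091]
 [-1.    -0.     0.   ]]
catch_mid [233.  338.6] 0.85 [ 0.53658347 -0.03547284  0.148     ] [ 0.0435448   0.03500313 -0.00438929]
bar_mid [211.  279.7] 0.95 [ 0.52601633 -0.07248631  0.148     ] [ 0.04354536 -0.00089164 -0.0182899 ]
knob [237.3 281.9] 0.96 [ 0.5423762  -0.06968276  0.148     ] [ 0.04355155  0.00040733 -0.00174246]
```

View pics/w2.png

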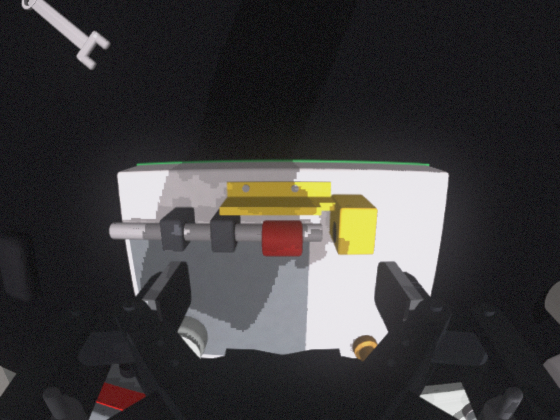

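```bash
python3 - <<'E'
from h import *
s=sensors.get_state();M=R.from_quat(s["tcp_rot"]).as_matrix()
f=lambda at,z:(M.T@(onz("wrist",at,z,s)-s["eef_pos"])*1000).round(1)
im=cv2.imread("pics/w2.png").astype(int);m=(im[...,2]>90)&(im[...,1]<70)&(im[...,0]<70);m[:,:240]=0;m[:210]=0;m[270:]=0;m[:,320:]=0
r,c=np.where(m);print(r.min(),r.max(),c.min(),c.max())
print("knob",f([237.5,282],.149),"axis (shaft top edge/bottom)",f([223,255],.1),f([241,255],.1))
print("shaft centre",f([232,140],.1),f([232.5,205],.1),f([232,255],.1),f([232,315],.1))
print("guides",f([232,162],.111),f([232,185],.111),f([232,212],.111),f([232,236],.111))
print("block",f([208,339],.118),f([251,341],.118),f([208,375],.118),"corners",f([171,119],.07),f([171,447],.07),"bar",f([213,221],.108),f([213,329],.108),f([205,221],.108))
E
```

```text
221 255 262 302
knob [42.8  0.5 -1.9] axis (shaft top edge/bottom) [ 91.8 -20.    4.4] [ 91.9 -20.4  18.9]
shaft centre [  91.9 -115.2   12.7] [ 91.9 -59.3  12.3] [ 91.9 -20.2  11.6] [91.8 25.6 11.6]
guides [ 80.9 -90.9   8.5] [ 80.9 -72.1   8.2] [ 80.9 -51.1   8. ] [ 80.9 -33.1   7.9]
block [ 73.8  40.  -12.1] [73.8 43.2 20.1] [ 73.8  66.  -12.2] corners [ 121.9 -145.1  -33.9] [121.8 147.7 -34. ] bar [ 83.8 -44.1  -5.7] [83.8 34.6 -5.7] [ 83.8 -43.8 -11.7]
```

Request:
{"op": "arm_command", "data": {
  "increments": [
    [[1.2, 0.05, -0.2, 0], [1.2, 0, 0, 0], [1.2, 0, 0, 0], [1.2, 0, 0, 0], [1.0, 0, 0, 0], [0.65, 0, 0, 0], [0, 0, 0, 0]]
  ],
  "grip_force": 20
}}

```text
time: 5.72
eef_pos: [0.5417, -0.0696, 0.1262]
tcp_rot: [-0.032, 0.707, 0.032, 0.706]
contact_force: [0.0, 0.4, -0.3]
opening: 1.003
```

```bash
python3 - <<'E'
from h import *
s=sensors.get_state();print(s["eef_pos"],s["contact_force"])
im=optics.read_camera("wrist");cv2.imwrite("pics/w3.png",im)
E
```

```text
[ 0.5416659  -0.06956106  0.12617862] [ 0.02418052  0.44073449 -0.34863534]
```

View pics/w3.png

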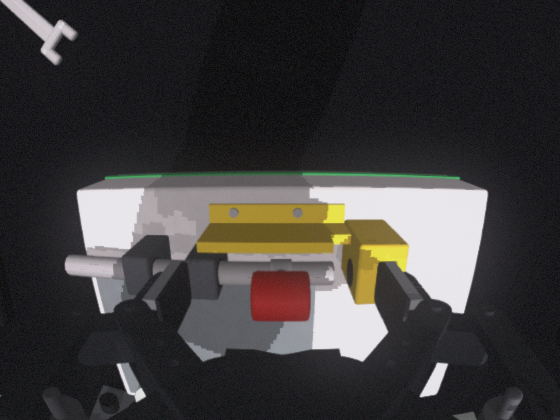

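Request:
{"op": "arm_command", "data": {
  "increments": [
    [[0, 0, 0, 0], [0, 0, 0, 0], [0, 0, 0, 0], [0, 0, 0, 0], [0, 0, 0, 0], [0, 0, 0, 0], [0, 0, 0, 0], [0, 0, 0, 0]]
  ],
  "grip": 1.5,
  "grip_force": 20
}}

```text
time: 6.78
eef_pos: [0.5421, -0.0698, 0.1272]
tcp_rot: [-0.032, 0.706, 0.032, 0.706]
contact_force: [-1.2, -0.8, 3.0]
opening: 0.277
```

```bash
python3 - <<'E'
from h import *
s=sensors.get_state();print(s["eef_pos"],s["contact_force"],s["opening"])
im=optics.read_camera("wrist");cv2.imwrite("pics/w4.png",im)
E
```

```text
[ 0.54211294 -0.06979556  0.12717045] [-1.17217863 -0.79201535  3.01751558] 0.2770667402519389
```

View pics/w4.png

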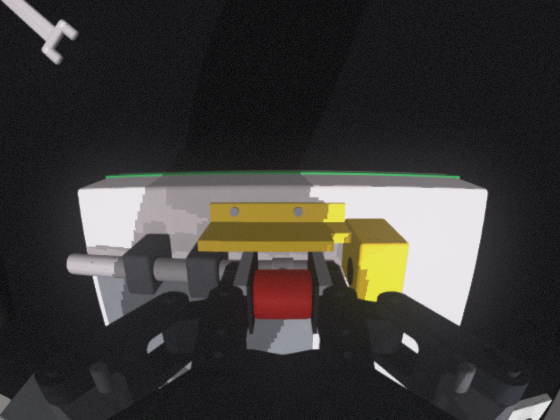

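Request:
{"op": "arm_command", "data": {
  "increments": [
    [[0, 0, 0, 0], [0, 0, 0, 0], [-0.2, 0, -0.2, 0], [-0.2, 0, -0.2, 0], [0, 0, 0, 0]]
  ],
  "grip": 3.4
}}

```text
time: 7.45
eef_pos: [0.538, -0.07, 0.1311]
tcp_rot: [-0.032, 0.706, 0.032, 0.707]
contact_force: [-0.4, -0.4, 0.3]
opening: 0.397
```

Request:
{"op": "arm_command", "data": {
  "increments": [
    [[0, 0, 0, 0], [0, 0, 0, 0], [0, 0, 0, 0], [0, 0, 0, 0]]
  ],
  "grip": 1.5,
  "grip_force": 20
}}

```text
time: 7.95
eef_pos: [0.538, -0.0701, 0.1311]
tcp_rot: [-0.032, 0.706, 0.032, 0.706]
contact_force: [-1.3, -1.0, 2.7]
opening: 0.277
```

Request:
{"op": "arm_command", "data": {
  "increments": [
    [[0, 0.2, 0, 0], [0, 0.2, 0, 0], [0, 0.2, 0, 0], [0, 0.2, 0, 0], [0, 0.2, 0, 0]]
  ]
}}

```text
time: 8.57
eef_pos: [0.5372, -0.0602, 0.1311]
tcp_rot: [-0.032, 0.706, 0.032, 0.706]
contact_force: [-1.7, -3.8, 3.8]
opening: 0.28
```

```bash
python3 - <<'E'
from h import *
s=sensors.get_state();print(s["eef_pos"],s["contact_force"],s["opening"])
im=optics.read_camera("wrist");cv2.imwrite("pics/w5.png",im)
E
```

```text
[ 0.53720713 -0.0601542   0.13107271] [-1.67814367 -3.84078275  3.75735845] 0.28048498363859364
```

View pics/w5.png

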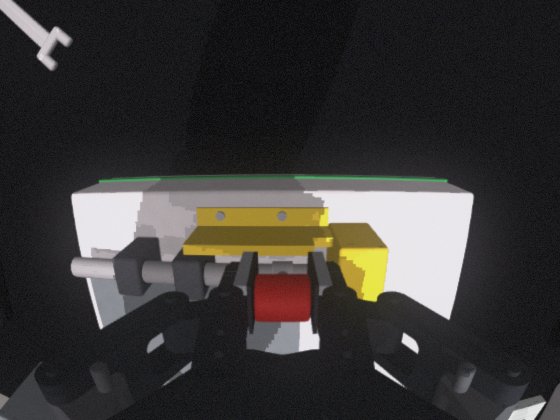

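Request:
{"op": "arm_command", "data": {
  "increments": [
    [[0, 0.2, 0, 0], [0, 0.2, 0, 0], [0, 0.2, 0, 0], [0, 0.2, 0, 0], [0, 0.2, 0, 0], [0, 0.2, 0, 0], [0, 0.2, 0, 0], [0, 0.1, 0, 0]]
  ]
}}

```text
time: 9.62
eef_pos: [0.5358, -0.0451, 0.131]
tcp_rot: [-0.032, 0.706, 0.032, 0.707]
contact_force: [-0.5, -4.4, 4.5]
opening: 0.277
```

Request:
{"op": "arm_command", "data": {
  "increments": [
    [[0, 0.1, 0, 0], [0, 0.1, 0, 0], [0, 0.1, 0, 0]]
  ]
}}

```text
time: 10.0
eef_pos: [0.5356, -0.0423, 0.131]
tcp_rot: [-0.033, 0.706, 0.032, 0.707]
contact_force: [-1.5, -5.1, 4.4]
opening: 0.275
```

Request:
{"op": "arm_command", "data": {
  "increments": [
    [[0, 0.1, 0, 0], [0, 0.1, 0, 0]]
  ]
}}

```text
time: 10.25
eef_pos: [0.5354, -0.0404, 0.131]
tcp_rot: [-0.033, 0.706, 0.032, 0.707]
contact_force: [-2.3, -5.2, 5.2]
opening: 0.277
```

Request:
{"op": "arm_command", "data": {
  "increments": [
    [[0, 0.1, 0, 0], [0, 0.1, 0, 0], [0, 0, 0, 0]]
  ]
}}

```text
time: 10.62
eef_pos: [0.5353, -0.0384, 0.131]
tcp_rot: [-0.033, 0.706, 0.032, 0.707]
contact_force: [-1.4, -4.6, 4.6]
opening: 0.272
```

```bash
python3 - <<'E'
from h import *
s=sensors.get_state();print(s["eef_pos"],s["contact_force"],s["opening"])
im=optics.read_camera("wrist");cv2.imwrite("pics/w6.png",im)
E
```

```text
[ 0.5352678  -0.03835175  0.13104744] [-1.39265068 -4.61437684  4.58013374] 0.2724816355331758
```

View pics/w6.png

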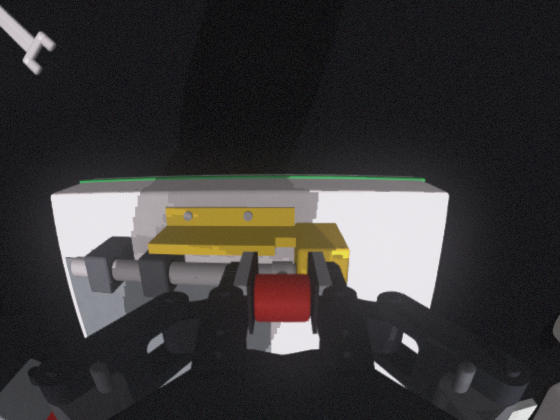

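Request:
{"op": "arm_command", "data": {
  "increments": [
    [[0, 0.1, 0, 0], [0, 0.05, 0, 0], [0, 0, 0, 0]]
  ]
}}

```text
time: 11.05
eef_pos: [0.5351, -0.037, 0.1311]
tcp_rot: [-0.033, 0.706, 0.032, 0.707]
contact_force: [-0.8, -5.7, 5.0]
opening: 0.278
```

Request:
{"op": "arm_command", "data": {
  "increments": [
    [[0, 0.1, 0, 0], [0, 0, 0, 0]]
  ]
}}

```text
time: 11.3
eef_pos: [0.535, -0.036, 0.131]
tcp_rot: [-0.033, 0.706, 0.032, 0.707]
contact_force: [-1.5, -6.0, 6.5]
opening: 0.276
```

Request:
{"op": "arm_command", "data": {
  "increments": [
    [[0, 0.1, 0, 0], [0, 0, 0, 0]]
  ]
}}

```text
time: 11.55
eef_pos: [0.535, -0.035, 0.131]
tcp_rot: [-0.033, 0.706, 0.032, 0.707]
contact_force: [-1.0, -5.4, 3.8]
opening: 0.278
```

Request:
{"op": "arm_command", "data": {
  "increments": [
    [[0, 0.1, 0, 0], [0, 0, 0, 0]]
  ]
}}

```text
time: 11.8
eef_pos: [0.5349, -0.0345, 0.1311]
tcp_rot: [-0.033, 0.706, 0.032, 0.707]
contact_force: [-0.6, -7.7, 4.8]
opening: 0.279
```

Request:
{"op": "arm_command", "data": {
  "increments": [
    [[0, 0.1, 0, 0], [0, 0, 0, 0]]
  ]
}}

```text
time: 12.05
eef_pos: [0.5349, -0.0343, 0.1311]
tcp_rot: [-0.034, 0.706, 0.031, 0.707]
contact_force: [-1.0, -9.8, 3.3]
opening: 0.278
```

Request:
{"op": "arm_command", "data": {
  "increments": [
    [[0, -0.15, 0, 0], [0, -0.15, 0, 0], [0, 0, 0, 0], [0.09, 0, -0.26, 0], [0.09, 0, -0.26, 0], [0.11, 0, -0.25, 0], [0.12, 0, -0.25, 0], [0, 0, 0, 0]]
  ]
}}

```text
time: 13.05
eef_pos: [0.5243, -0.0365, 0.1268]
tcp_rot: [-0.032, 0.707, 0.032, 0.706]
contact_force: [-3.4, -4.1, 5.1]
opening: 0.278
```

```bash
python3 - <<'E'
from h import *
s=sensors.get_state();print(s["eef_pos"],s["contact_force"],s["opening"])
im=optics.read_camera("wrist");cv2.imwrite("pics/w7.png",im)
E
```

```text
[ 0.52426725 -0.03654738  0.12679853] [-3.44704173 -4.05656161  5.13323996] 0.27816307234130944
```

View pics/w7.png

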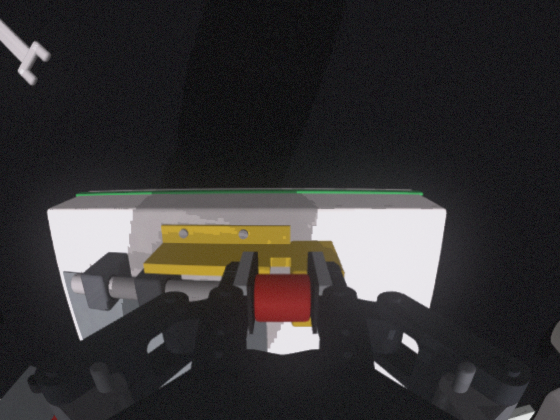

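Request:
{"op": "arm_command", "data": {
  "increments": [
    [[0.13, -0.05, -0.21, 0], [0.13, 0, -0.21, 0], [0.15, 0, -0.2, 0], [0.16, 0, -0.2, 0], [0, 0, 0, 0]]
  ]
}}

```text
time: 13.72
eef_pos: [0.5152, -0.0377, 0.1205]
tcp_rot: [-0.032, 0.708, 0.032, 0.705]
contact_force: [-3.6, -5.4, 4.7]
opening: 0.274
```

Request:
{"op": "arm_command", "data": {
  "increments": [
    [[0.17, 0, -0.18, 0], [0.18, 0, -0.17, 0], [0, 0, 0, 0]]
  ]
}}

```text
time: 14.1
eef_pos: [0.5112, -0.038, 0.1167]
tcp_rot: [-0.032, 0.708, 0.032, 0.705]
contact_force: [-4.8, -5.7, 5.6]
opening: 0.275
```

Request:
{"op": "arm_command", "data": {
  "increments": [
    [[0.15, 0, -0.21, 0], [0.16, 0, -0.2, 0], [0, 0, 0, 0]]
  ]
}}

```text
time: 14.48
eef_pos: [0.5083, -0.0383, 0.1134]
tcp_rot: [-0.032, 0.707, 0.032, 0.706]
contact_force: [-0.5, -4.2, -0.6]
opening: 0.275
```

```bash
python3 - <<'E'
from h import *
s=sensors.get_state();print(s["eef_pos"],s["contact_force"],s["opening"])
im=optics.read_camera("wrist");cv2.imwrite("pics/w8.png",im)
im=optics.read_camera("scene");cv2.imwrite("pics/s8.png",cv2.resize(im[170:330,160:340],None,fx=3.7,fy=3.7,interpolation=3))
E
```

```text
[ 0.50830805 -0.03825438  0.11339874] [-0.46686319 -4.24615554 -0.59365177] 0.27496141574112604
```

View pics/w8.png

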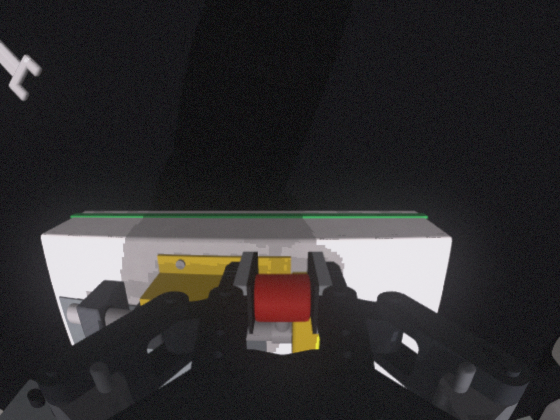

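View pics/s8.png

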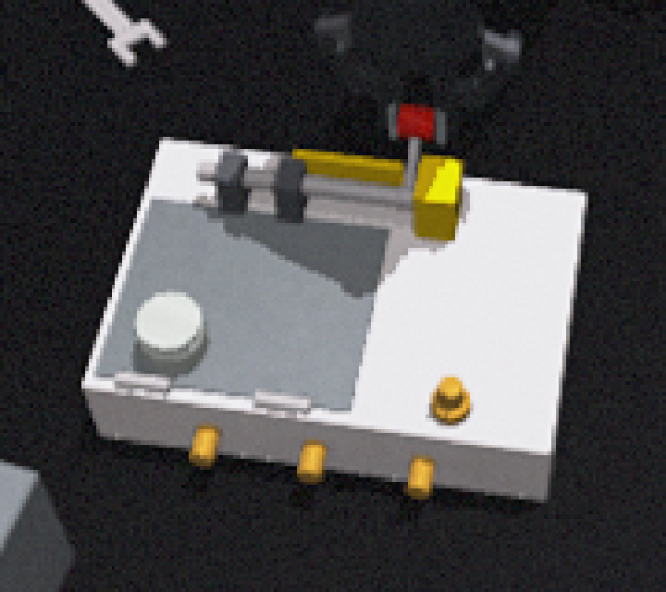

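Request:
{"op": "arm_command", "data": {
  "increments": [
    [[0.17, 0, -0.12, 0], [0.17, 0, -0.11, 0], [0, 0, 0, 0]]
  ]
}}

```text
time: 14.95
eef_pos: [0.5065, -0.0385, 0.1108]
tcp_rot: [-0.032, 0.707, 0.032, 0.706]
contact_force: [-0.7, -2.5, 0.6]
opening: 0.275
```

Request:
{"op": "arm_command", "data": {
  "increments": [
    [[0.21, 0, -0.13, 0], [0.22, 0, -0.12, 0], [0, 0, 0, 0]]
  ]
}}

```text
time: 15.32
eef_pos: [0.5038, -0.039, 0.1063]
tcp_rot: [-0.032, 0.707, 0.032, 0.706]
contact_force: [-1.1, -3.5, 0.1]
opening: 0.277
```

Request:
{"op": "arm_command", "data": {
  "increments": [
    [[0.23, 0, -0.1, 0], [0.23, 0, -0.1, 0], [0, 0, 0, 0]]
  ]
}}

```text
time: 15.7
eef_pos: [0.5016, -0.0392, 0.1015]
tcp_rot: [-0.032, 0.707, 0.032, 0.706]
contact_force: [-2.4, -3.8, -0.7]
opening: 0.275
```

Request:
{"op": "arm_command", "data": {
  "increments": [
    [[0.23, 0, -0.08, 0], [0.24, 0, -0.08, 0], [0, 0, 0, 0]]
  ]
}}

```text
time: 16.08
eef_pos: [0.5, -0.0393, 0.0969]
tcp_rot: [-0.032, 0.707, 0.032, 0.706]
contact_force: [-2.2, -4.2, -0.3]
opening: 0.277
```

```bash
python3 - <<'E'
from h import *
s=sensors.get_state();print(s["eef_pos"],s["contact_force"],s["opening"])
im=optics.read_camera("scene");cv2.imwrite("pics/s9.png",cv2.resize(im[170:330,160:340],None,fx=3.7,fy=3.7,interpolation=3))
im=optics.read_camera("wrist");cv2.imwrite("pics/w9.png",im)
E
```

```text
[ 0.49999379 -0.03927889  0.09687037] [-2.1762654  -4.18162503 -0.33767751] 0.2767337247187899
```

View pics/w9.png

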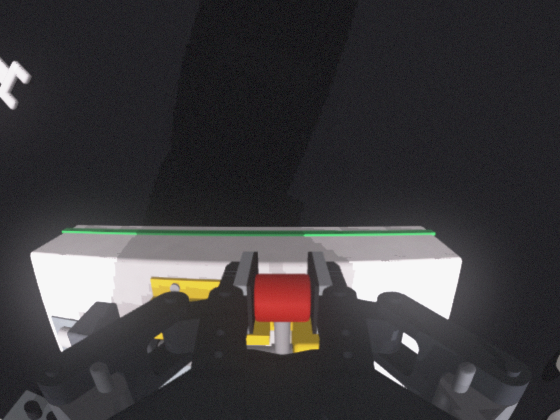

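View pics/s9.png

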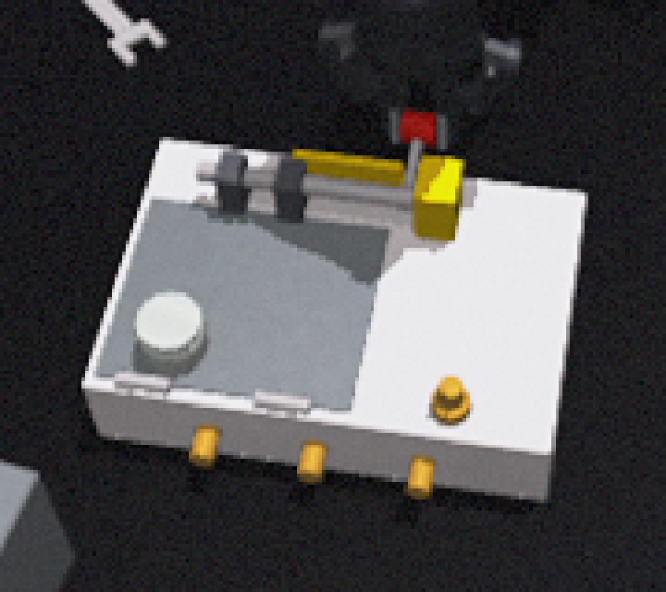

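Request:
{"op": "arm_command", "data": {
  "increments": [
    [[0.24, 0, -0.06, 0], [0.24, 0, -0.06, 0], [0, 0, 0, 0]]
  ]
}}

```text
time: 16.55
eef_pos: [0.4988, -0.0394, 0.092]
tcp_rot: [-0.032, 0.707, 0.032, 0.706]
contact_force: [-2.1, -4.7, -0.4]
opening: 0.28
```

Request:
{"op": "arm_command", "data": {
  "increments": [
    [[0.2, 0, -0.02, 0], [0.2, 0, -0.02, 0], [0, 0, 0, 0]]
  ]
}}

```text
time: 16.92
eef_pos: [0.4982, -0.0394, 0.0879]
tcp_rot: [-0.032, 0.707, 0.032, 0.706]
contact_force: [-3.1, -4.5, 1.0]
opening: 0.273
```

Request:
{"op": "arm_command", "data": {
  "increments": [
    [[0.15, 0, 0, 0], [0.15, 0, 0, 0], [0, 0, 0, 0]]
  ]
}}

```text
time: 17.3
eef_pos: [0.498, -0.0395, 0.0848]
tcp_rot: [-0.032, 0.707, 0.032, 0.705]
contact_force: [-3.8, -5.6, -0.4]
opening: 0.272
```

Request:
{"op": "arm_command", "data": {
  "increments": [
    [[0.1, 0, 0, 0], [0.05, 0, 0, 0], [0, 0, 0, 0]]
  ]
}}

```text
time: 17.68
eef_pos: [0.498, -0.0395, 0.0833]
tcp_rot: [-0.032, 0.707, 0.032, 0.705]
contact_force: [-3.7, -4.9, 0.6]
opening: 0.275
```

Request:
{"op": "arm_command", "data": {
  "increments": [
    [[0.1, 0, 0, 0], [0, 0, 0, 0]]
  ]
}}

```text
time: 17.92
eef_pos: [0.498, -0.0394, 0.0823]
tcp_rot: [-0.032, 0.707, 0.032, 0.705]
contact_force: [-4.1, -5.5, -0.6]
opening: 0.277
```

```bash
python3 - <<'E'
from h import *
s=sensors.get_state();print(s["eef_pos"],s["contact_force"],s["opening"])
im=optics.read_camera("wrist");cv2.imwrite("pics/w10.png",im)
im=optics.read_camera("scene");cv2.imwrite("pics/s10.png",cv2.resize(im[170:330,160:340],None,fx=3.7,fy=3.7,interpolation=3))
print([(d["at"],d["conf"]) for d in optics.place_of("scene","knob")])
E
```

```text
[ 0.4979786  -0.03944593  0.08231879] [-4.07219015 -5.54399726 -0.62063365] 0.2772587592257285
[([212.6, 258.0], 0.74), ([211.5, 270.4], 0.5)]
```

View pics/w10.png

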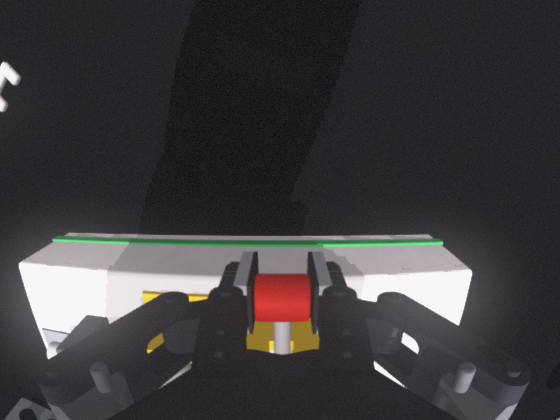

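View pics/s10.png

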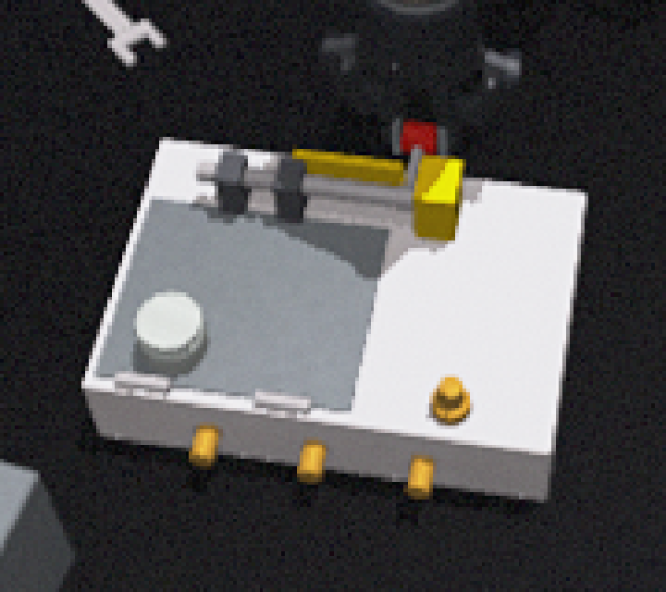

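Request:
{"op": "arm_command", "data": {
  "increments": [
    [[0.1, 0, 0, 0], [0, 0, 0, 0]]
  ]
}}

```text
time: 18.32
eef_pos: [0.498, -0.0394, 0.0813]
tcp_rot: [-0.032, 0.707, 0.032, 0.705]
contact_force: [-3.4, -5.1, 1.0]
opening: 0.275
```

Request:
{"op": "arm_command", "data": {
  "increments": [
    [[0.1, 0, 0, 0], [0, 0, 0, 0]]
  ]
}}

```text
time: 18.58
eef_pos: [0.498, -0.0394, 0.0807]
tcp_rot: [-0.032, 0.707, 0.032, 0.705]
contact_force: [-4.7, -4.7, 1.8]
opening: 0.276
```

Request:
{"op": "arm_command", "data": {
  "increments": [
    [[0.1, 0, 0, 0], [0, 0, 0, 0]]
  ]
}}

```text
time: 18.82
eef_pos: [0.4981, -0.0395, 0.0804]
tcp_rot: [-0.032, 0.708, 0.032, 0.705]
contact_force: [-6.8, -3.6, 5.7]
opening: 0.275
```

Request:
{"op": "arm_command", "data": {
  "increments": [
    [[-0.1, 0, 0, 0], [-0.05, -0.1, 0, 0], [0, -0.1, 0, 0], [0, 0, 0, 0]]
  ]
}}

```text
time: 19.32
eef_pos: [0.4982, -0.0412, 0.0808]
tcp_rot: [-0.032, 0.707, 0.033, 0.705]
contact_force: [-4.0, -3.0, -0.4]
opening: 0.276
```

Request:
{"op": "arm_command", "data": {
  "increments": [
    [[0, 0, 0, 0], [0, 0, 0, 0], [0, 0, 0, 0]]
  ],
  "grip": 4.2
}}

```text
time: 19.7
eef_pos: [0.4997, -0.0411, 0.0819]
tcp_rot: [-0.032, 0.706, 0.032, 0.707]
contact_force: [-0.0, -0.1, -0.1]
opening: 0.49
```

```bash
python3 - <<'E'
from h import *
s=sensors.get_state();print(s["eef_pos"],s["contact_force"],s["opening"])
im=optics.read_camera("wrist");cv2.imwrite("pics/w11.png",im)
E
```

```text
[ 0.4997418  -0.04111815  0.08191516] [-0.04946111 -0.09882588 -0.07626756] 0.49022747322364957
```

View pics/w11.png

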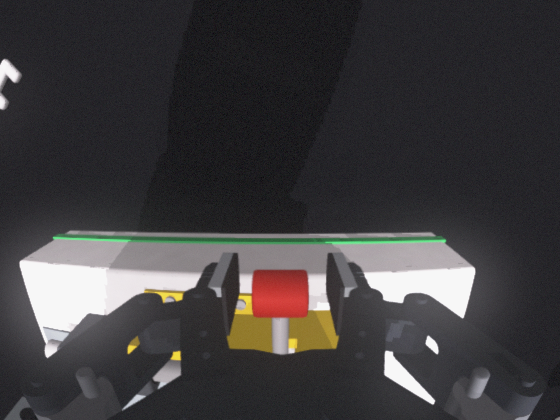

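Request:
{"op": "arm_command", "data": {
  "increments": [
    [[-0.5, 0, 0, 0], [-1, 0, 0, 0], [-1.5, 0, 0, 0], [-2, 0, 0, 0], [-2, 0, 0, 0], [-2, 0, 0, 0], [-2, 0, 0, 0], [-1, 0, -1, 0], [0, 0, -2, 0], [0, 0, -1, 0], [0, 0, 0, 0], [0, 0, 0, 0]]
  ]
}}

```text
time: 21.25
eef_pos: [0.4595, -0.0451, 0.2016]
tcp_rot: [-0.032, 0.706, 0.032, 0.706]
contact_force: [0.6, 0.6, -0.2]
opening: 0.489
```

```bash
python3 - <<'E'
from h import *
s=sensors.get_state();print(s["eef_pos"],s["contact_force"],s["opening"])
im=optics.read_camera("wrist");cv2.imwrite("pics/w12.png",im)
k=[d for d in optics.place_of("wrist","knob")[:1]];print(k)
im=optics.read_camera("scene");cv2.imwrite("pics/s12.png",cv2.resize(im[170:330,160:340],None,fx=3.7,fy=3.7,interpolation=3))
k2=optics.place_of("scene","knob");print(k2)
for d in k2: print(tri([pix2ray("wrist",k[0]["at"],s),pix2ray("scene",d["at"])]))
im=optics.read_camera("top");cv2.imwrite("pics/t12.png",im)
E
```

```text
[ 0.45953429 -0.04511184  0.20162276] [ 0.60642434  0.58678403 -0.20754139] 0.4886266498088591
[{'at': [261.9, 282.4], 'conf': 0.72}]
[{'at': [264.9, 253.9], 'conf': 0.62}, {'at': [212.0, 269.2], 'conf': 0.6}]
(array([ 0.58150734, -0.05418281, -0.06726696]), [np.float64(0.021175387119947518), np.float64(0.021175387119947528)])
(array([ 0.50906591, -0.04436042,  0.08283704]), [np.float64(0.00452202843170765), np.float64(0.004522028431707654)])
```

View pics/w12.png

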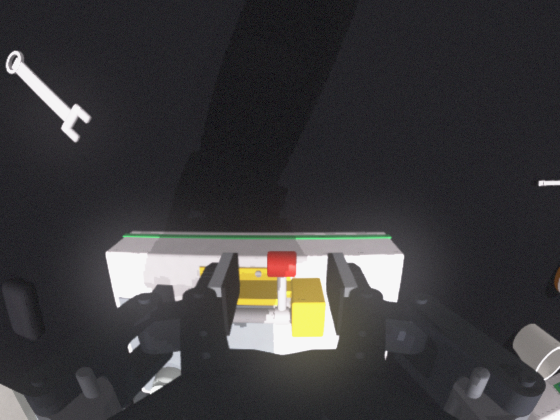

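View pics/s12.png

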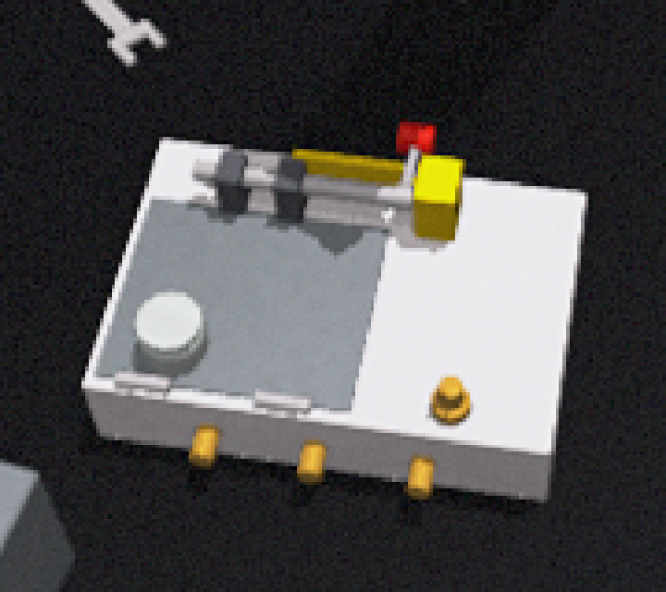

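```bash
python3 - <<'E'
from h import *
s=sensors.get_state()
z=lambda x,y,ox,oy,f:[oy+(y+.5)/f-.5,ox+(x+.5)/f-.5]
p,r=tri([pix2ray("wrist",[264,282],s),pix2ray("scene",z(416,138,160,170,3.7))]);print(p,r)
print("obs scene",z(416,138,160,170,3.7))
ez=np.array([np.cos(.091),np.sin(.091),0]);ey=np.array([-np.sin(.091),np.cos(.091),0])
a0=np.array([.5441,-.0699,0])+.0119*ez+ey*.034;a0[2]=.1
for th in(.28,1.2,1.3,1.42,1.57):
    k=a0-ez*.05*np.sin(th);k[2]=.1+.05*np.cos(th);print(th,k.round(4),proj("wrist",k,s).round(1),proj("scene",k).round(1))
E
```

```text
[ 0.50331006 -0.04167902  0.09790307] [np.float64(0.001040028284545914), np.float64(0.0010400282845458887)]
obs scene [206.93243243243242, 272.06756756756755]
0.28 [ 0.5391 -0.0362  0.1481] [335.9 283.5] [206.3 270.5]
1.2 [ 0.5065 -0.0392  0.1181] [278.9 283.5] [203.2 273. ]
1.3 [ 0.5049 -0.0393  0.1134] [274.4 283.5] [203.9 273.1]
1.42 [ 0.5036 -0.0395  0.1075] [269.7 283.4] [204.9 273.2]
1.57 [ 0.5031 -0.0395  0.1   ] [265.2 283.4] [206.5 273.3]
```

View pics/t12.png

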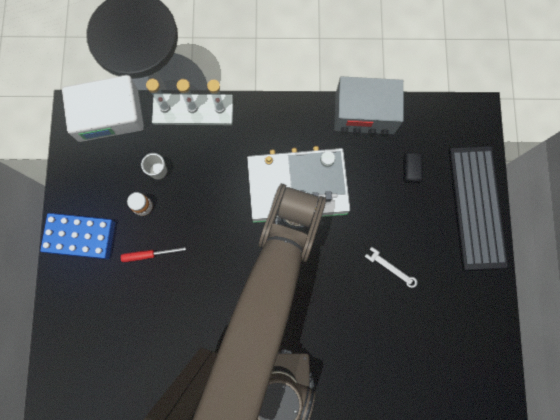

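Both views put the knob at z ≈ 98–100 mm, which is a handle angle of about 1.57 rad. The bystanders haven't moved, and the robot isn't touching anything.

```bash
python3 -c "
from plant import ctrl
print(ctrl.sign_off())"
```

```text
the job is handed in; nothing more can be done
None
```

The hatch is bolted shut and the job is handed in, at about 21.5 s of the 70 s allowed. The sign-off gave no verdict.

**What I did:** I gripped the red knob by its flat ends at 20 N and slid the bolt about 35 mm, to a slide of roughly 0.043–0.044 m. At the stop the push force rose from about 5–6 N to 9.8 N. I backed off about 1.5 mm and swung the handle down its arc until the stem bottomed in the notch, where I felt about 6 N. Then I let go and moved clear.

**Last checks:**
- **Handle:** with the gripper off it, triangulating the knob from the wrist and scene cameras put it at about z = 98 mm. That matches a handle angle of about 1.57 rad, and the bolt did not spring back.
- **Contact:** the force on the tool was about zero after release. The highest pushes felt at the tool (9.8 N at the stop, about 6 N on the notch) imply at most about 13 N on the catch, counting the doubling at the bar. That is an estimate; the contact force itself was never read.
- **Bystanders:** the top and scene pictures, compared by eye, show them where they started.

**Checks that disagreed:**
- **Knob detection:** in the final scene picture the network's best hit for the knob was clearly wrong. Its second hit was about 5 px off, so I used the red knob's centre as seen in the picture.
- **Bolt start:** the knob first appeared about 8 mm along from the nominal open position. That fits the bolt resting partly slid, held by friction, and the forces during the slide agreed with it.

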